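Lower the bread tray on the counter lift

TASK

Lower the bread tray of the counter lift to the height of the marble ledge beside it, as near as the notches allow, and leave it held there by the pawl: crank up slightly to take the load off the pawl, lift it by its knob, and let the crank turn back slowly, never letting it run. Drop the pawl into the notch and ease the load onto it before you let go. Do not wrench the pawl out or bang it into a tooth, and leave the basket on the tray and the other things where they stand.

Things in the scene. Friction and masses are not known exactly. Their poses are not given: they have to be found in the camera images.
- crank_axis (a point): Point on the upright axis of the crank, 135 mm above the counter, level with the middle of the pawl's knob when the pawl is down. The crank is a flat steel arm 26 mm wide on top of a low grey winch housing; its top is 102 mm above the counter and it swings level.
- pawl_knob (a point): Middle of the pawl's knob and crank handle: an upright black cylinder, 28 mm in diameter, 45 mm high, on the free end of the crank arm, 120 mm from the crank's axis; its lower end is 10 mm above the arm. It spins freely about its own upright axis. Lifting it straight up lifts the pawl through the arm, against spring and weight of about 5 N (down) to 7 N (lifted).
- grip: The pawl's knob as a body; origin at the middle of its lower end, 23 mm below pawl_knob.
- pawl (a joint): Lift of the pawl in m: 0 fully down in a notch, 0.020 at the top stop; above 0.012 it is clear of the teeth. With the crank at rest under load it is hooked under its tooth and lifts only 1.5 mm.
- crank (a joint): Crank angle in rad: 0 at the start, pawl in a notch. It grows anticlockwise seen from above as the tray goes down, 75 mm per rad; the tray's weight always drives it that way with 7 to 11 N at the knob. Raising, it turns to -0.25. The pawl bears the load at 0, 0.2, 0.4 ... 1.2 (steps of 24 mm at the knob, 15 mm of tray height); beyond 1.2 no tooth holds.
- tray_edge (a point): On the upper face of the wooden tray (280 x 220 mm, 12 mm thick), at the middle of its edge next to the ledge. The tray rides on the mast of the lift, beyond the mast from the crank.
- ledge_edge (a point): On the upper face of the marble ledge (260 x 170 mm) beside the tray, at the middle of its edge next to the tray. Its height differs from day to day; 30 to 75 mm below the tray at the start.
- basket: Wooden basket of rolls, 210 x 150 x 55 mm, about 0.45 kg, standing loose on the tray; origin under its middle.
- quadrant: Fixed curved steel rack, 8 upright teeth 10 mm high, 120 mm from the crank's axis; origin on the counter under that axis. On its raising side each has a lip that overhangs the pawl's toe by 4 mm, so the knob must go 4.5 to 7 mm in the raising direction before the pawl lifts straight up. It enters a notch the same way: 4.5 to 7 mm to the raising side, then back onto the tooth.
- nose: The steel nose of the pawl, 12 mm wide, under the end of the crank arm; origin at the middle of its lower end. At rest under load it presses on a tooth with 7 to 11 N; wrenching or banging means above 25 N.
- jar: Amber jar, 64 mm in diameter, 85 mm high, bystander; origin under its middle.
- cup: White cup, 72 mm in diameter, 80 mm high, bystander; origin under its middle.
- plate: Yellow plate, 170 mm in diameter, with a bun, about 70 mm high, bystander; origin under its middle.

How it is judged (in metres and radians):
On the way, in this order (a step that is already met when the one before it is completed fails the run):
1. the pawl is lifted clear of the teeth near its first notch (value of joint pawl above 0.012 m and value of joint crank below 0.12 rad), for 0.1 s.
2. the tray is level with the ledge within 10 mm, the pawl is down and bears the load (over 4 N on its tooth) while the knob is still held (z of tray_edge in the frame of ledge_edge between -0.01 and 0.01 m and value of joint pawl below 0.004 m and contact force between nose and quadrant above 4 N and contact force between the fingers and grip above 0.5 N), for 0.1 s.
At the end, for the whole second after the job is handed in: The tray's upper face is within 10 mm of the height of the ledge's upper face, the pawl is fully down (within 4 mm) in a notch and the crank is at rest (z of tray_edge in the frame of ledge_edge between -0.01 and 0.01 m and value of joint pawl below 0.004 m and velocity of joint crank between -0.05 and 0.05 rad/s); the robot touches nothing.
It fails at once if the crank ran back faster than 1.2 rad/s (velocity of joint crank above 1.2 rad/s).
It fails at once if the pawl was wrenched or banged: more than 25 N between its nose and the teeth (contact force between nose and quadrant above 25 N).
It fails at once if the basket slid away (its middle more than 160 mm from the tray's edge point) or tipped (horizontal distance between basket and tray_edge above 0.16 m or angle between basket's own z axis and vertical above 0.2 rad).
It fails at once if a bystander was moved more than 30 mm (distance of any of jar, cup, plate from where it was at the start of the episode above 0.03 m).
It also fails if it takes over 64 s, if anything falls off the work surface, if the arm or the gripper's body presses on something with over 40 N, if the wrist force passes 120 N, or if a joint passes its speed limit or range.

ROBOT

A 6-joint arm with a two-finger parallel gripper is mounted at the origin on the work surface. World frame = base frame: x ahead of the robot, y to its left, z up, the work surface at z = 0. Lengths are in mm, angles in rad, forces in N, time in s.
With the tool pointing down it reaches from about 275 to 1000 mm from the base axis. Payload 8.4 kg.
Tool frame: the origin (TCP) lies at the very end of the fingers, on their centre line; the grasp point (between the pads) lies 19 mm behind it; z points along the fingers, y is the direction in which the jaws open and shut (so a half turn about z gives the same grasp; the last joint's range is limited). The gripper opens to 85 mm and grips with 20 to 120 N. Pads are 22 mm wide; open, the fingers measure 114 mm over their backs; the gripper's body (76 mm by 85 mm) begins 54 mm behind the grasp point. The pads swing forward as they close: fully open they stand 13 mm farther back than shut.
Start: joints at [1.288, 0.353, 1.633, -0, 1.155, -0.002], TCP at [173.201, 600.524, 231.281] pointing down, gripper open.
Joint ranges: [-2.63, 2.63], [-0.92, 2.1], [0.06, 2.66], [-1.3, 4.44], [0, 2.69], [-3.02, 3.02]. Speed limits (rad/s): [2.22, 2.22, 2.79, 3.14, 3.14, 3.14].

INTERFACE

Orientations are given as [roll, pitch, yaw] about the fixed x, y, z axes, in that order (R = Rz(yaw) Ry(pitch) Rx(roll)).
In Python, from rig import r gives the robot as it stands.
- The arm moves only by the tool jog_arm, never from a script. Its argument "moves" is a list of rows, each an object with "grip": the gripper command: -1 is fully open, 1 is shut, values between are in proportion; "translation": the shift along the tool's x, y, z in m, a list of three; "twist": the turn, a rotation vector about the tool's x, y, z in rad, a list of three. In form: [{"grip": grip, "translation": [dx, dy, dz], "twist": [ax, ay, az]}, ...]. A call has 1 to 10 rows; each row shifts and turns the commanded pose from where the row before left it, along the tool's axes as they then stand; what a row does not reach is not made up. A row lasts 1/12 s, in which the tool goes at most 41.7 mm and 7.16 degrees, less where a joint would pass 70% of its speed; a pose out of reach is approached as far as the arm can. A call with a gripper value outside its range is refused whole. The fingers move at their own pace and stop on an object; "squeeze" is the grip in N (left out, the last holds). Time passes only in rows, so rows that do not move let the fingers close. It gives the time, the measured TCP pose, the force and the opening at its end, in the units of the state.
- r.sense(): the state, without advancing time (a new reading comes with each control period).
- r.grab_frame(name): name is "scene" or "top" or "wrist"; returns (picture, depth): 480x640x3 uint8, red, green, blue; 480x640 float32, mm along the optical axis (not along the pixel's ray), 0 where there is no reading.
- r.calibration(name): a dict with "fx", "fy", "cx", "cy" (pixels), "R" (3x3) and "t" (3): a world point X has camera coordinates R X + t. Camera axes: x right, y down, z forward; pixel columns grow to the right and rows downward; lengths in mm; the calibration is good to about 2 mm. The wrist camera is an equidistant fisheye: a pixel r from the principal point sees the ray r / f radians off the axis. A picture is of the moment at which its call begins: read the wrist's pose just before it. calibration takes no time and is no camera call; for the wrist camera it gives the pose at the moment of the call.
- r.sign_off(): hands the job in, once; it reports no verdict.
The state is a dict: "clock": time; "qpos": joint angles; "qvel": joint speeds; "joint_efforts": joint torques, N m; "eef_pos": TCP position; "tcp_rot": TCP orientation; "contact_force": force on the tool from outside, world axes, zero at the start; "wrist_torque": the same for the moment, N m; "opening": opening from 0.0 (shut) to 1.0 (fully open).
Only numpy, scipy, OpenCV 4.12 (cv2) and the standard library are available. Lean on these libraries where they do the work, as an engineer would, in place of code of your own. Each camera call takes 0.05 s, during which the arm holds its last target.

## Working session

There is one attempt and no reset: what is moved stays moved. The work goes in short steps, Python scripts to look and compute and a tool call to move; the robot and the scene stay as the last step left them, time stands still between calls to the robot, and variables do not carry over. Pictures are saved under pics/ and viewed, and the job is handed in when it is done.

Besides the shell and the picture viewer there is one more tool, called after ">>>" by a JSON object that holds its "name" and its "arguments", one argument or row to a line. jog_arm: Moves the arm, as the interface text tells. Its arguments: {"type":"object","properties":{"moves":{"type":"array"},"squeeze":{"type":"number"}},"required":["moves"]}

```bash
mkdir -p pics; ls
python3 - <<'E'
from rig import r
import cv2,numpy as np
for n in ["scene","top","wrist"]:
    c=r.calibration(n); p,d=r.grab_frame(n)
    cv2.imwrite(f"pics/{n}0.png",p[:,:,::-1]); np.save(f"pics/{n}0.npy",d); 
    print(n,{k:np.round(v,3).tolist() for k,v in c.items()})
print(r.sense())
E
```

```text
pics
scene {'fx': 463.542, 'fy': 463.542, 'cx': 321.613, 'cy': 238.09, 'R': [[0.276, 0.961, 0.011], [0.703, -0.195, -0.684], [-0.655, 0.196, -0.73]], 't': [-231.929, -321.58, 1435.597]}
top {'fx': 547.375, 'fy': 547.375, 'cx': 312.827, 'cy': 227.984, 'R': [[-0.01, -1.0, 0.013], [-0.994, 0.008, -0.11], [0.11, -0.014, -0.994]], 't': [51.726, 627.374, 1324.925]}
wrist {'fx': 371.648, 'fy': 371.648, 'cx': 317.201, 'cy': 234.552, 'R': [[0.277, 0.961, -0.001], [0.916, -0.263, 0.303], [0.291, -0.085, -0.953]], 't': [-625.058, -41.144, 379.477]}
{'clock': 0.15, 'qpos': array([ 1.28756997e+00,  3.53544732e-01,  1.63394868e+00,  7.67648314e-06,
        1.15520023e+00, -2.44379408e-03]), 'qvel': array([-0.00160539, -0.00255133, -0.00195773, -0.00032633,  0.00067387,
       -0.00328202]), 'joint_efforts': array([ 2.43010472e-04, -6.05631709e+01, -3.42336059e+01,  7.46005276e-05,
        6.12927674e-03,  1.29539447e-05]), 'eef_pos': array([173.11590579, 600.17256601, 230.70562042]), 'tcp_rot': array([-3.14049168e+00, -9.71019627e-06,  2.86080699e+00]), 'contact_force': array([-0.08907841, -0.63651253,  0.21187204]), 'wrist_torque': array([-0.0202664 ,  0.00682799,  0.00788085]), 'opening': 1.0021381196149026}
```

View pics/scene0.png

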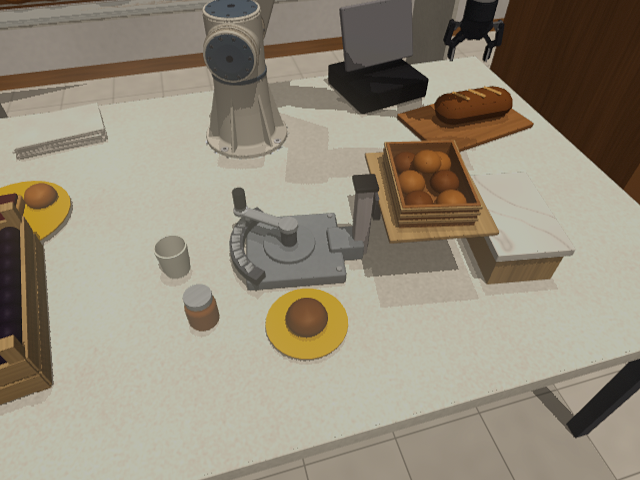

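View pics/top0.png

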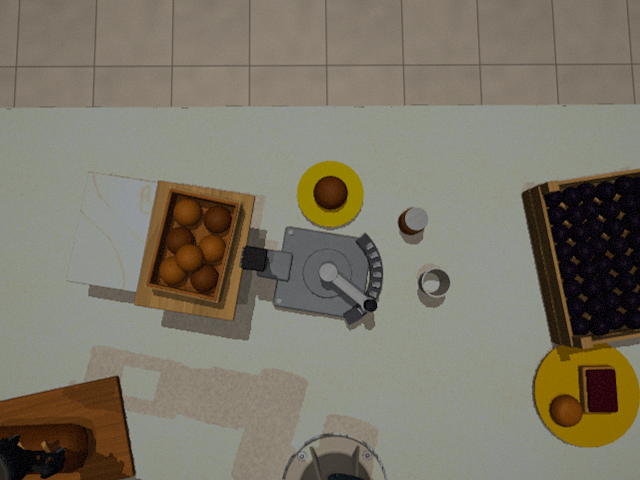

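View pics/wrist0.png

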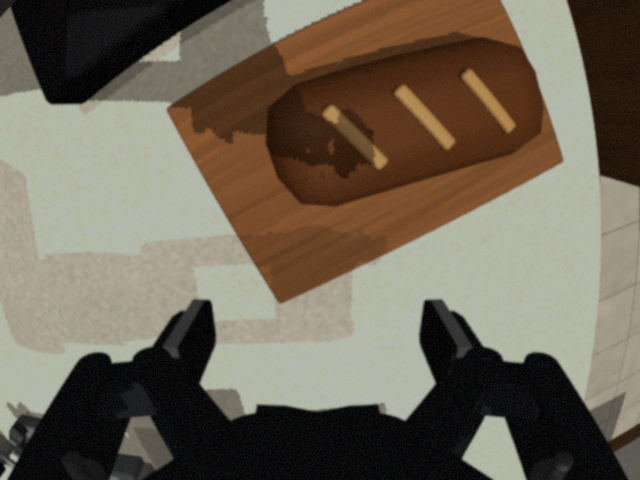

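Run:
```python
import cv2
a=cv2.imread("pics/top0.png"); 
cv2.imwrite("pics/c1.png",cv2.resize(a[220:340,240:400],None,fx=5,fy=5,interpolation=cv2.INTER_CUBIC))
cv2.imwrite("pics/c2.png",cv2.resize(a[160:340,60:270],None,fx=3.3,fy=3.3,interpolation=cv2.INTER_CUBIC))
a=cv2.imread("pics/scene0.png"); 
cv2.imwrite("pics/c3.png",cv2.resize(a[170:300,220:390],None,fx=4.5,fy=4.5,interpolation=cv2.INTER_CUBIC))
```

```text
(no output)
```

View pics/c1.png

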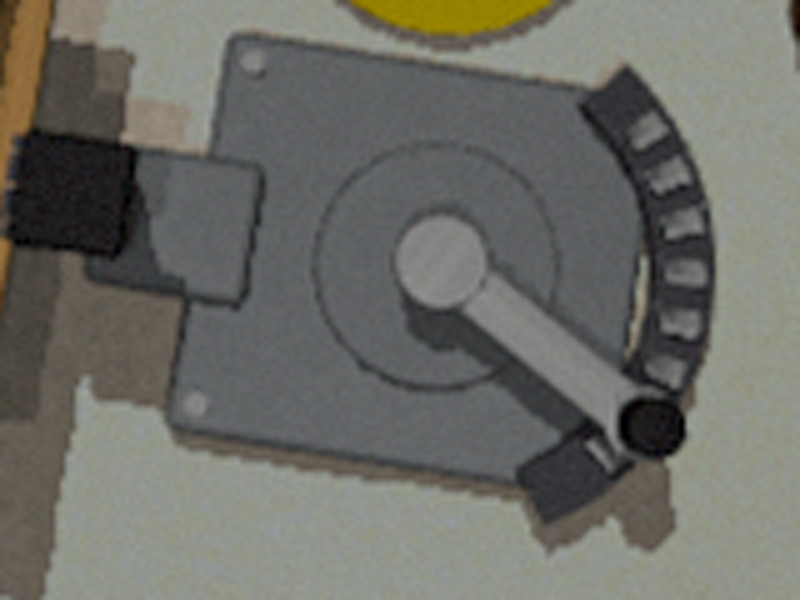

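View pics/c2.png

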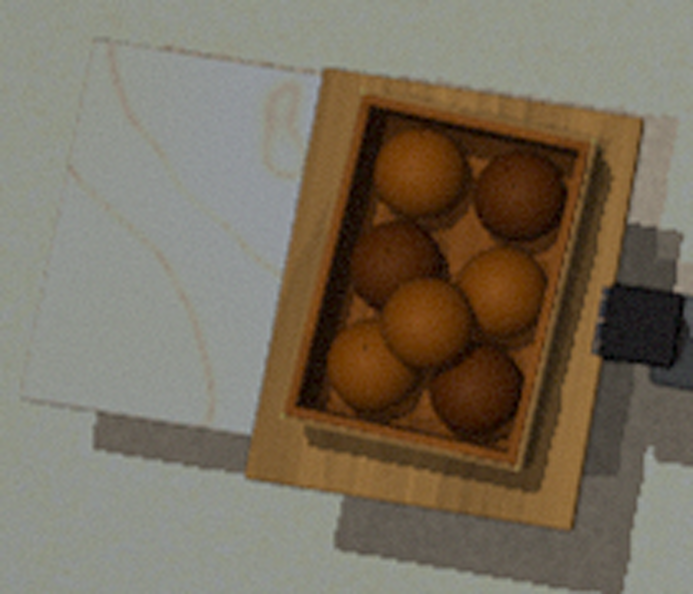

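View pics/c3.png

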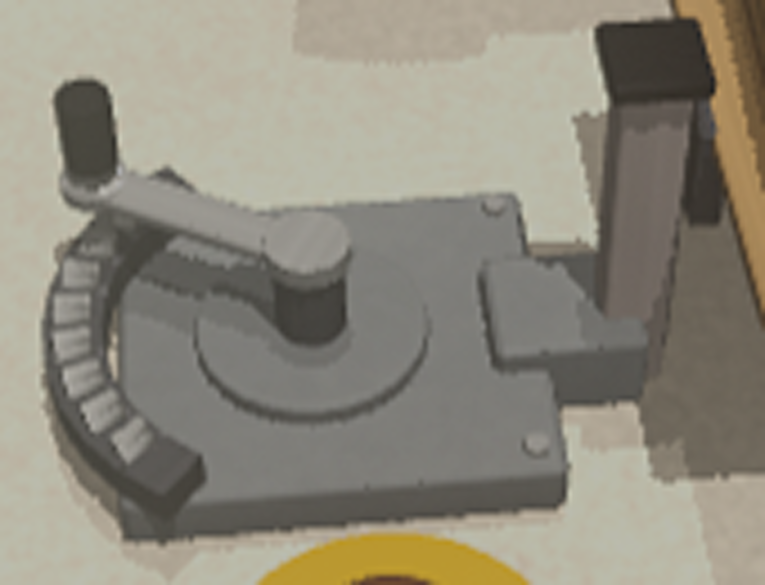

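```bash
cat > h.py <<'E'
import numpy as np
from rig import r
C={n:r.calibration(n) for n in("scene","top")}
def ray(n,u,v,z):
    c=C[n];R=np.array(c["R"]);t=np.array(c["t"])
    d=R.T@np.array([(u-c["cx"])/c["fx"],(v-c["cy"])/c["fy"],1]);o=-R.T@t
    return o+d*(z-o[2])/d[2]
def cloud(n,D):
    c=C[n];R=np.array(c["R"]);t=np.array(c["t"])
    v,u=np.mgrid[:480,:640]
    P=np.stack([(u-c["cx"])/c["fx"]*D,(v-c["cy"])/c["fy"]*D,D],-1)
    return (P-t)@R
E
python3 - <<'E'
from h import *
print("knob top",ray("top",370.4,305,158).round(1),"scene",ray("scene",238.7,189.6,158).round(1))
for z in(102,106,110,114):print("axis",z,ray("top",328.4,272,z).round(1),ray("scene",288.2,224,z).round(1))
W={}
for n in("scene","top"):
    W[n]=cloud(n,np.load(f"pics/{n}0.npy").astype(float))
def box(n,u,v,k=3):
    P=W[n][v-k:v+k+1,u-k:u+k+1].reshape(-1,3); return np.median(P,0).round(1),P[:,2].std().round(2)
# top view tray: near bare strip
for (x,y) in[(345,90),(300,200),(275,330),(260,460),(620,150),(540,500)]:
    print("tray",box("top",round(60+x/3.3),round(160+y/3.3),2))
for (x,y) in[(200,100),(150,200),(120,300),(60,350),(220,400),(280,120)]:
    print("ledge",box("top",round(60+x/3.3),round(160+y/3.3),2))
for u,v in[(380,190),(385,205),(420,232),(470,225)]:print("s tray",box("scene",u,v,2))
for u,v in[(520,200),(500,190),(540,230),(510,235)]:print("s ledge",box("scene",u,v,2))
print("counter",box("top",200,380),box("top",450,200), box("scene",130,300),"boss",box("top",328,272,1),"knob",box("top",370,305,1),"sboss",box("scene",288,224,1))
E
```

```text
knob top [440.8 -78.5 158. ] scene [438.2 -76.  158. ]
axis 102 [516.5  11.7 102. ] [516.   14.9 102. ]
axis 106 [516.4  11.9 106. ] [520.   14.1 106. ]
axis 110 [516.2  12.  110. ] [523.9  13.4 110. ]
axis 114 [516.1  12.2 114. ] [527.8  12.6 114. ]
tray (array([705.6, 376.6, 181.6]), np.float64(235.96))
tray (array([630.5, 405.6, 179.7]), np.float64(25.28))
tray (array([544. , 421.3, 178.9]), np.float64(28.08))
tray (array([459.4, 427.5, 180.6]), np.float64(2.18))
tray (array([664.1, 191.9, 180.9]), np.float64(2.45))
tray (array([429.5, 243.2, 179.8]), np.float64(2.09))
ledge (array([712.7, 496.9, 111.9]), np.float64(2.25))
ledge (array([639. , 530.8, 113.6]), np.float64(2.83))
ledge (array([569.7, 550.3, 111.8]), np.float64(2.78))
ledge (array([535.3, 590.2, 112.8]), np.float64(2.68))
ledge (array([499.7, 475.9, 112.5]), np.float64(3.0))
ledge (array([698.2, 439.5, 113.1]), np.float64(2.26))
s tray (array([548.3, 211.1, 181.1]), np.float64(126.84))
s tray (array([591.5, 205.2, 180. ]), np.float64(0.99))
s tray (array([681.4, 243.2, 180.3]), np.float64(1.1))
s tray (array([693.2, 345.1, 182. ]), np.float64(2.99))
s ledge (array([592.6, 548.2, 112.9]), np.float64(1.18))
s ledge (array([549.1, 521. , 113.2]), np.float64(140.57))
s ledge (array([689.5, 534.9, 112.7]), np.float64(1.07))
s ledge (array([685.7, 463.2, 112.4]), np.float64(1.23))
counter (array([257.2, 327.4,   0.4]), np.float64(2.85)) (array([ 7.011e+02, -3.078e+02,  3.000e-01]), np.float64(2.67)) (array([ 551. , -349.6,    0. ]), np.float64(117.44)) boss (array([516.3,  12.9, 107.2]), np.float64(2.05)) knob (array([440.8, -77.7, 156.6]), np.float64(2.6)) sboss (array([520.6,  13.8, 106.8]), np.float64(0.76))
```

Run:
```python
from h import *
import cv2
for n in("scene","top"):
    P=cloud(n,np.load(f"pics/{n}0.npy").astype(float)); im=cv2.imread(f"pics/{n}0.png")
    m=(P[...,0]>400)&(P[...,0]<760)&(P[...,1]>150)&(P[...,1]<660)
    for lo,hi in((170,190),(103,123)):
        q=P[m&(P[...,2]>lo)&(P[...,2]<hi)]
        h,e=np.histogram(q[:,2],np.arange(lo,hi+.1,1)); print(n,len(q),np.median(q[:,2]).round(2),h)
        a=cv2.minAreaRect(q[:,:2].astype(np.float32)); print(a)
    for (x,y) in [(516,12)]: pass
    k=P[m]; 
P=cloud("top",np.load("pics/top0.npy").astype(float)); q=P[245:268,243:264].reshape(-1,3);print("mast",np.median(q,0))
```

```text
scene 3494 180.29 [ 27  37  51  67  51  63  57 130 334 658 855 489 166  65  54 111 106  88
  49  36]
((565.3524780273438, 287.9425048828125), (263.0801086425781, 282.78387451171875), 80.15682983398438)
scene 5538 112.57 [  37   28   35   41   38   56  128  477 1123 1454 1283  592  170   35
   12    4    5    6    5    9]
((600.1557006835938, 377.81536865234375), (451.1357421875, 263.4778747558594), 82.05989837646484)
top 5962 181.25 [  2   7   6  11  42  96 200 401 545 694 788 766 600 437 358 265 258 224
 169  93]
((567.8145141601562, 308.1298828125), (223.84188842773438, 280.7333679199219), 80.49662017822266)
top 7843 112.91 [   2    5   16   53  127  265  470  768 1087 1257 1183  957  742  485
  243  106   57   16    4    0]
((593.9876098632812, 377.75372314453125), (447.9068908691406, 260.2599182128906), 80.30377960205078)
mast [548.81117952 179.26922181 212.45705912]
```

>>> {"name": "jog_arm", "arguments": {
  "moves": [
    {"grip": -1, "translation": [0, 0, -0.03], "twist": [0, 0, 0.12]},
    {"grip": -1, "translation": [0, 0, -0.03], "twist": [0, 0, 0.12]},
    {"grip": -1, "translation": [0, 0, -0.02], "twist": [0, 0, 0.12]},
    {"grip": -1, "translation": [0, 0, 0], "twist": [0, 0, 0.12]},
    {"grip": -1, "translation": [0, 0, 0], "twist": [0, 0, 0.12]},
    {"grip": -1, "translation": [0, 0, 0], "twist": [0, 0, 0.12]},
    {"grip": -1, "translation": [0, 0, 0], "twist": [0, 0, 0.12]},
    {"grip": -1, "translation": [0, 0, 0], "twist": [0, 0, 0.12]},
    {"grip": -1, "translation": [0, 0, 0], "twist": [0, 0, 0.12]},
    {"grip": -1, "translation": [0, 0, 0], "twist": [0, 0, 0.12]}
  ],
  "squeeze": 60
}}

```text
clock: 0.98
eef_pos: [173.1, 600.3, 311.0]
tcp_rot: [-3.141, 0.001, 1.655]
contact_force: [1.0, 0.1, -0.1]
opening: 1.0
```

>>> {"name": "jog_arm", "arguments": {
  "moves": [
    {"grip": -1, "translation": [0, 0, 0], "twist": [0, 0, 0.115]},
    {"grip": -1, "translation": [0, 0, 0], "twist": [0, 0, 0.115]},
    {"grip": -1, "translation": [0, 0, 0], "twist": [0, 0, 0.115]},
    {"grip": -1, "translation": [-0.03, 0.022, 0], "twist": [0, 0, 0]},
    {"grip": -1, "translation": [-0.03, 0.022, 0], "twist": [0, 0, 0]},
    {"grip": -1, "translation": [-0.03, 0.022, 0], "twist": [0, 0, 0]},
    {"grip": -1, "translation": [-0.03, 0.022, 0], "twist": [0, 0, 0]},
    {"grip": -1, "translation": [-0.03, 0.022, 0], "twist": [0, 0, 0]},
    {"grip": -1, "translation": [-0.03, 0.022, 0], "twist": [0, 0, 0]},
    {"grip": -1, "translation": [-0.03, 0.022, 0], "twist": [0, 0, 0]}
  ]
}}

```text
clock: 1.82
eef_pos: [269.3, 356.7, 311.1]
tcp_rot: [3.142, 0.0, 1.316]
contact_force: [0.9, 0.2, 0.1]
opening: 1.0
```

>>> {"name": "jog_arm", "arguments": {
  "moves": [
    {"grip": -1, "translation": [-0.03, 0.022, 0], "twist": [0, 0, 0]},
    {"grip": -1, "translation": [-0.03, 0.022, 0], "twist": [0, 0, 0]},
    {"grip": -1, "translation": [-0.03, 0.022, 0], "twist": [0, 0, 0]},
    {"grip": -1, "translation": [-0.03, 0.022, 0], "twist": [0, 0, 0]},
    {"grip": -1, "translation": [-0.03, 0.022, 0], "twist": [0, 0, 0]},
    {"grip": -1, "translation": [-0.03, 0.022, 0], "twist": [0, 0, 0]},
    {"grip": -1, "translation": [-0.03, 0.022, 0], "twist": [0, 0, 0]},
    {"grip": -1, "translation": [-0.03, 0.022, 0], "twist": [0, 0, 0]},
    {"grip": -1, "translation": [-0.03, 0.022, 0], "twist": [0, 0, 0]}
  ]
}}

```text
clock: 2.57
eef_pos: [392.8, 45.4, 311.4]
tcp_rot: [3.141, -0.0, 1.316]
contact_force: [0.8, 0.8, -0.3]
opening: 0.999
```

>>> {"name": "jog_arm", "arguments": {
  "moves": [
    {"grip": -1, "translation": [-0.027, 0.019, 0.02], "twist": [0, 0, 0]},
    {"grip": -1, "translation": [-0.027, 0.019, 0.02], "twist": [0, 0, 0]},
    {"grip": -1, "translation": [-0.027, 0.019, 0.02], "twist": [0, 0, 0]},
    {"grip": -1, "translation": [-0.026, 0.019, 0.02], "twist": [0, 0, 0]},
    {"grip": -1, "translation": [0, 0, 0], "twist": [0, 0, 0]},
    {"grip": -1, "translation": [0, 0, 0], "twist": [0, 0, 0]}
  ]
}}

```text
clock: 3.07
eef_pos: [438.6, -76.6, 230.0]
tcp_rot: [-3.139, 0.0, 1.313]
contact_force: [-0.1, 0.3, 0.1]
opening: 1.002
```

```bash
cat > snap.py <<'E'
import sys,cv2,numpy as np
from rig import r
n,o=sys.argv[1:3]
s=r.sense(); c=r.calibration(n); p,d=r.grab_frame(n)
cv2.imwrite(f"pics/{o}.png",p[:,:,::-1]); np.save(f"pics/{o}.npy",d); np.savez(f"pics/{o}c.npz",**c)
print(s["clock"],s["eef_pos"].round(1),s["tcp_rot"].round(4),s["contact_force"].round(2),round(s["opening"],3))
E
python3 snap.py wrist w1
```

```text
3.0667 [438.6 -76.6 230. ] [-3.1385e+00  2.0000e-04  1.3127e+00] [-0.11  0.34  0.05] 1.002
```

View pics/w1.png

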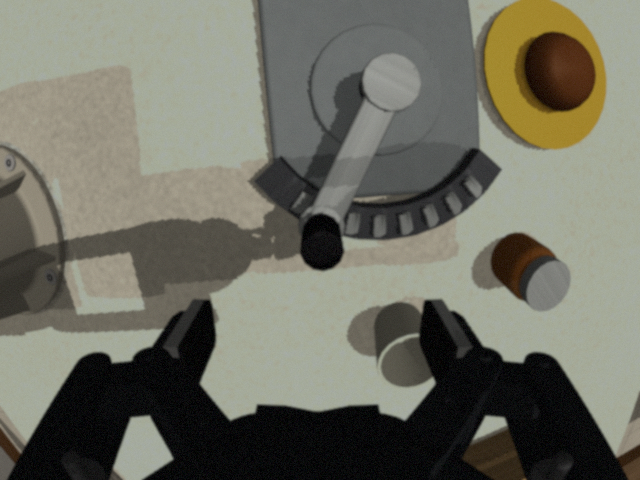

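```bash
cat >> h.py <<'E'
def wray(c,u,v,z):
    R=np.array(c["R"]);t=np.array(c["t"])
    a=(u-c["cx"])/c["fx"];b=(v-c["cy"])/c["fy"];th=np.hypot(a,b)
    k=np.sin(th)/th if th>1e-9 else 1
    d=R.T@np.array([a*k,b*k,np.cos(th)]);o=-R.T@t
    return o+d*(z-o[2])/d[2]
E
python3 - <<'E'
from h import *
import cv2
c=np.load("pics/w1c.npz")
a=cv2.imread("pics/w1.png");cv2.imwrite("pics/w1c.png",cv2.resize(a[50:290,240:440],None,fx=2.5,fy=2.5,interpolation=cv2.INTER_CUBIC))
print(wray(c,322,250,157.5),wray(c,391,82,107))
E
```

```text
[442.52970079 -77.82015297 157.5       ] [517.3253866   13.34091866 107.        ]
```

View pics/w1c.png

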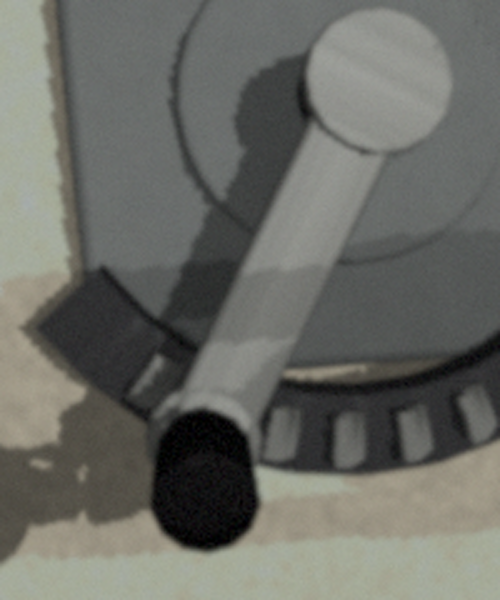

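>>> {"name": "jog_arm", "arguments": {
  "moves": [
    {"grip": -1, "translation": [-0.001, 0.002, 0.03], "twist": [0, 0, 0]},
    {"grip": -1, "translation": [0, 0, 0.03], "twist": [0, 0, 0]},
    {"grip": -1, "translation": [0, 0, 0.03], "twist": [0, 0, 0]},
    {"grip": -1, "translation": [0, 0, 0.025], "twist": [0, 0, 0]},
    {"grip": -1, "translation": [0, 0, 0], "twist": [0, 0, 0]},
    {"grip": -1, "translation": [0, 0, 0], "twist": [0, 0, 0]}
  ]
}}

```text
clock: 3.62
eef_pos: [440.5, -75.9, 116.6]
tcp_rot: [-3.14, -0.0, 1.317]
contact_force: [-0.3, 0.2, 0.5]
opening: 1.0
```

```bash
python3 snap.py wrist w2
```

```text
3.6167 [440.5 -75.9 116.6] [-3.1399 -0.      1.3172] [-0.31  0.25  0.55] 1.0
```

View pics/w2.png

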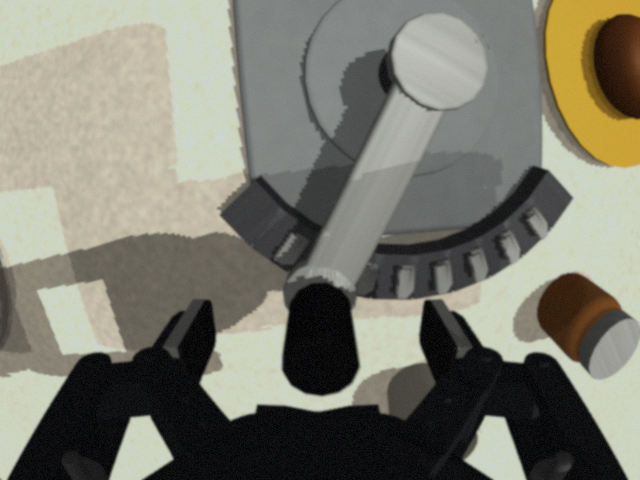

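Run:
```python
from h import *
c=np.load("pics/w2c.npz")
for v in(352,357,362):print(wray(c,320.5,v,157.5))
print(wray(c,439,61,107)); print(wray(c,320,284,112))
```

```text
[444.13732666 -71.74683515 157.5       ]
[443.62097463 -73.78075921 157.5       ]
[443.09437113 -75.85561488 157.5       ]
[516.98738414  13.03106353 107.        ]
[445.15573052 -68.11178646 112.        ]
```

>>> {"name": "jog_arm", "arguments": {
  "moves": [
    {"grip": -1, "translation": [0.001, -0.004, 0.001], "twist": [0, 0, 0]},
    {"grip": 0, "translation": [0, 0, 0], "twist": [0, 0, 0]},
    {"grip": 0.1, "translation": [0, 0, 0], "twist": [0, 0, 0]},
    {"grip": 0.2, "translation": [0, 0, 0], "twist": [0, 0, 0]},
    {"grip": 0.3, "translation": [0, 0, 0], "twist": [0, 0, 0]},
    {"grip": 0.4, "translation": [0, 0, 0], "twist": [0, 0, 0]},
    {"grip": 0.5, "translation": [0, 0, 0], "twist": [0, 0, 0]},
    {"grip": 0.6, "translation": [0, 0, 0], "twist": [0, 0, 0]}
  ],
  "squeeze": 35
}}

```text
clock: 4.33
eef_pos: [440.4, -76.0, 116.5]
tcp_rot: [3.135, 0.0, 1.316]
contact_force: [6.9, -4.8, 1.4]
opening: 0.319
```

>>> {"name": "jog_arm", "arguments": {
  "moves": [
    {"grip": 1, "translation": [0, 0, 0], "twist": [0, 0, 0]},
    {"grip": 1, "translation": [0, 0, 0], "twist": [0, 0, 0]},
    {"grip": 1, "translation": [0, 0, 0], "twist": [0, 0, 0]}
  ],
  "squeeze": 45
}}

```text
clock: 4.58
eef_pos: [440.4, -76.0, 116.5]
tcp_rot: [3.135, 0.0, 1.316]
contact_force: [5.4, -5.9, 2.0]
opening: 0.314
```

```bash
python3 snap.py wrist w3;python3 snap.py scene s3; python3 -c "
import cv2
a=cv2.imread('pics/s3.png');cv2.imwrite('pics/s3c.png',cv2.resize(a[130:310,190:390],None,fx=3.3,fy=3.3))"
```

```text
4.5833 [440.4 -76.  116.5] [3.1353e+00 3.0000e-04 1.3160e+00] [ 5.43 -5.94  2.02] 0.314
4.6333 [440.4 -76.1 116.5] [3.1353e+00 4.0000e-04 1.3160e+00] [ 5.41 -4.82  2.71] 0.313
```

View pics/w3.png

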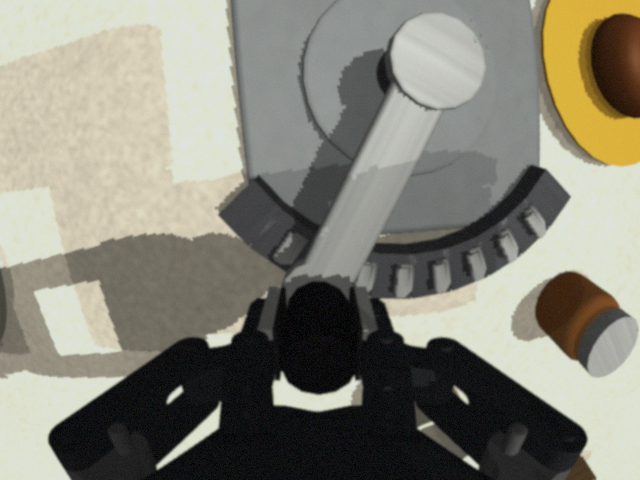

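View pics/s3c.png

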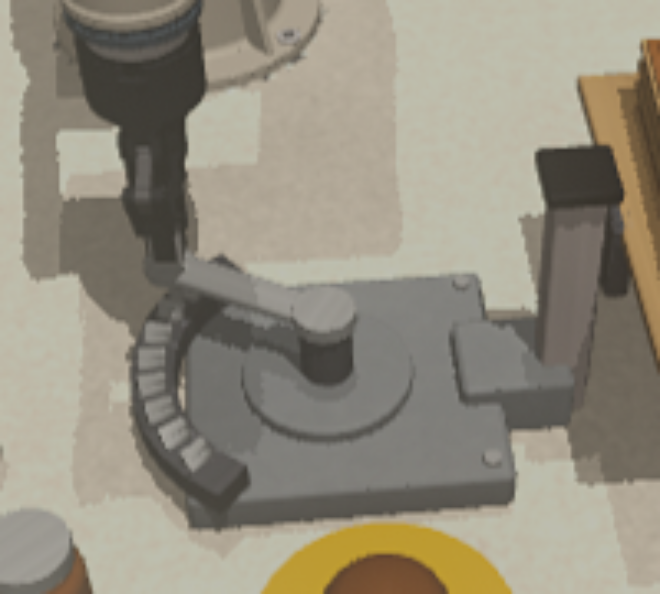

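>>> {"name": "jog_arm", "arguments": {
  "moves": [
    {"grip": 1, "translation": [0.001, -0.0015, 0], "twist": [0, 0, 0]},
    {"grip": 1, "translation": [0.0005, -0.0015, 0], "twist": [0, 0, 0]},
    {"grip": 1, "translation": [0.001, -0.0015, 0], "twist": [0, 0, 0]},
    {"grip": 1, "translation": [0, 0, 0], "twist": [0, 0, 0]},
    {"grip": 1, "translation": [0, 0, 0], "twist": [0, 0, 0]}
  ]
}}

```text
clock: 5.1
eef_pos: [436.5, -72.5, 116.5]
tcp_rot: [3.136, 0.001, 1.316]
contact_force: [4.4, -5.8, 2.2]
opening: 0.316
```

>>> {"name": "jog_arm", "arguments": {
  "moves": [
    {"grip": 1, "translation": [0.0002, -0.0005, 0], "twist": [0, 0, 0]},
    {"grip": 1, "translation": [0, 0, -0.001], "twist": [0, 0, 0]},
    {"grip": 1, "translation": [0, 0, -0.001], "twist": [0, 0, 0]},
    {"grip": 1, "translation": [0, 0, -0.001], "twist": [0, 0, 0]},
    {"grip": 1, "translation": [0, 0, 0], "twist": [0, 0, 0]}
  ]
}}

```text
clock: 5.52
eef_pos: [435.8, -72.0, 119.1]
tcp_rot: [3.136, 0.0, 1.316]
contact_force: [6.7, -4.7, -3.4]
opening: 0.321
```

>>> {"name": "jog_arm", "arguments": {
  "moves": [
    {"grip": 1, "translation": [0, 0, -0.001], "twist": [0, 0, 0]},
    {"grip": 1, "translation": [0, 0, -0.001], "twist": [0, 0, 0]},
    {"grip": 1, "translation": [0, 0, -0.001], "twist": [0, 0, 0]},
    {"grip": 1, "translation": [0, 0, 0], "twist": [0, 0, 0]}
  ]
}}

```text
clock: 5.85
eef_pos: [435.8, -72.0, 122.0]
tcp_rot: [3.136, 0.0, 1.316]
contact_force: [8.0, -4.3, -4.2]
opening: 0.316
```

>>> {"name": "jog_arm", "arguments": {
  "moves": [
    {"grip": 1, "translation": [0, 0, -0.002], "twist": [0, 0, 0]},
    {"grip": 1, "translation": [0, 0, -0.002], "twist": [0, 0, 0]},
    {"grip": 1, "translation": [0, 0, -0.002], "twist": [0, 0, 0]},
    {"grip": 1, "translation": [0, 0, -0.002], "twist": [0, 0, 0]},
    {"grip": 1, "translation": [0, 0, -0.002], "twist": [0, 0, 0]},
    {"grip": 1, "translation": [0, 0, -0.001], "twist": [0, 0, 0]},
    {"grip": 1, "translation": [0, 0, 0], "twist": [0, 0, 0]},
    {"grip": 1, "translation": [0, 0, 0], "twist": [0, 0, 0]}
  ]
}}

```text
clock: 6.52
eef_pos: [435.6, -71.9, 132.9]
tcp_rot: [3.136, 0.0, 1.316]
contact_force: [7.1, -5.0, -5.9]
opening: 0.315
```

```bash
python3 snap.py scene s4; python3 -c "
import cv2
a=cv2.imread('pics/s4.png');cv2.imwrite('pics/s4c.png',cv2.resize(a[130:310,190:390],None,fx=3.3,fy=3.3))"
```

```text
6.5167 [435.6 -71.9 132.9] [3.1365e+00 2.0000e-04 1.3159e+00] [ 7.08 -4.96 -5.91] 0.315
```

View pics/s4c.png

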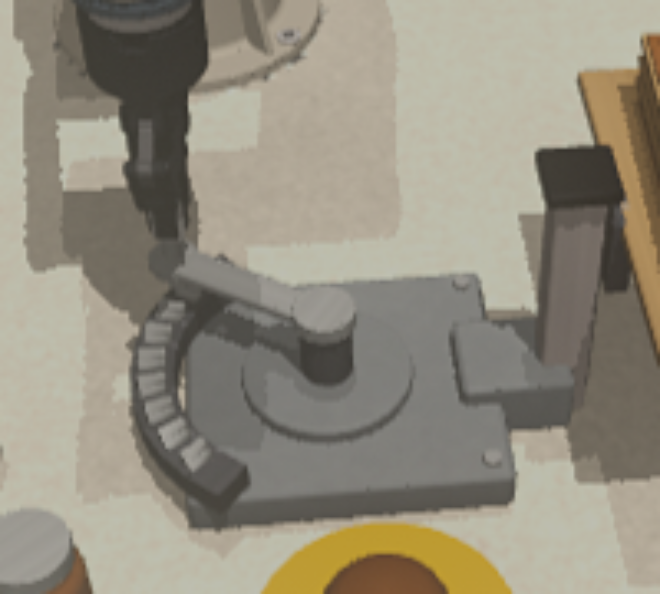

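```bash
cat > tray.py <<'E'
import sys
from h import *
from scipy import ndimage
# bare tray strips: world footprint region in tray frame, robust plane height
ang=np.deg2rad(-9.6)
import cv2
def tray(n,name,z0):
    P=cloud(n,np.load(f"pics/{name}.npy").astype(float))
    ctr=np.array([567.,307.])  # tray centre approx
    ca,sa=np.cos(T),np.sin(T); e1=np.array([ca,sa]);e2=np.array([-sa,ca])
    d=P[...,:2]-ctr; a=d@e1; b=d@e2
    m=(np.abs(a)<136)&(np.abs(b)<106)&((np.abs(a)>116)|(np.abs(b)>90))&(np.abs(P[...,2]-z0)<5)
    q=P[m]; return len(q),q[:,2].mean().round(2),np.median(q[:,2]).round(2),q[:,:2].mean(0).round(0)
T=np.deg2rad(-9.7)
if __name__=="__main__":
    z=float(sys.argv[3])
    for _ in range(4):
        k=tray(sys.argv[1],sys.argv[2],z); z=k[2]
    print(sys.argv[1:],k)
E
for n in scene0 s3 s4; do python3 tray.py scene $n 180; done; python3 tray.py top top0 180
```

```text
['scene', 'scene0', '180'] (1525, np.float64(180.37), np.float64(180.36), array([635., 266.]))
['scene', 's3', '180'] (1502, np.float64(180.73), np.float64(180.74), array([633., 265.]))
['scene', 's4', '180'] (1526, np.float64(184.71), np.float64(184.72), array([632., 266.]))
['top', 'top0', '180'] (2773, np.float64(180.55), np.float64(180.59), array([551., 305.]))
```

```bash
cat > arc.py <<'E'
import numpy as np,sys
def rows(P,A,th0,th1,n,yaw=1.316):
    # from measured TCP P, rotate about A
    P=np.array(P);A=np.array(A)
    ex=np.array([np.cos(yaw),np.sin(yaw)]);ey=np.array([np.sin(yaw),-np.cos(yaw)])
    for i in range(n):
        a,b=(th0+(th1-th0)*k/n for k in(i,i+1))
        f=lambda t:A+np.array([[np.cos(t-th0),-np.sin(t-th0)],[np.sin(t-th0),np.cos(t-th0)]])@(P-A)
        d=(f(b)-f(a)); print(i,"tool x,y mm",(d@ex).round(2),(d@ey).round(2),"->",f(b).round(1))
if __name__=="__main__":
    v=list(map(float,sys.argv[1:])); rows(v[:2],v[2:4],v[4],v[5],int(v[6]))
E
python3 arc.py 435.6 -71.9 518.5 14 -0.058 0.952 40
```

```text
0 tool x,y mm -1.45 2.64 -> [437.8 -74. ]
1 tool x,y mm -1.38 2.68 -> [440. -76.]
2 tool x,y mm -1.31 2.71 -> [442.3 -77.9]
3 tool x,y mm -1.24 2.75 -> [444.7 -79.8]
4 tool x,y mm -1.17 2.78 -> [447.1 -81.7]
5 tool x,y mm -1.1 2.81 -> [449.5 -83.4]
6 tool x,y mm -1.03 2.83 -> [452.  -85.1]
7 tool x,y mm -0.96 2.86 -> [454.5 -86.8]
8 tool x,y mm -0.89 2.88 -> [457.1 -88.4]
9 tool x,y mm -0.81 2.9 -> [459.7 -89.9]
10 tool x,y mm -0.74 2.92 -> [462.3 -91.3]
11 tool x,y mm -0.67 2.94 -> [465.  -92.7]
12 tool x,y mm -0.59 2.96 -> [467.7 -94. ]
13 tool x,y mm -0.52 2.97 -> [470.5 -95.3]
14 tool x,y mm -0.44 2.98 -> [473.2 -96.5]
15 tool x,y mm -0.37 2.99 -> [476.  -97.6]
16 tool x,y mm -0.29 3.0 -> [478.9 -98.6]
17 tool x,y mm -0.21 3.01 -> [481.7 -99.6]
18 tool x,y mm -0.14 3.01 -> [ 484.6 -100.5]
19 tool x,y mm -0.06 3.01 -> [ 487.5 -101.3]
20 tool x,y mm 0.01 3.01 -> [ 490.4 -102. ]
21 tool x,y mm 0.09 3.01 -> [ 493.4 -102.7]
22 tool x,y mm 0.17 3.01 -> [ 496.3 -103.3]
23 tool x,y mm 0.24 3.0 -> [ 499.3 -103.8]
24 tool x,y mm 0.32 3.0 -> [ 502.3 -104.3]
25 tool x,y mm 0.39 2.99 -> [ 505.3 -104.6]
26 tool x,y mm 0.47 2.98 -> [ 508.3 -104.9]
27 tool x,y mm 0.54 2.96 -> [ 511.3 -105.2]
28 tool x,y mm 0.62 2.95 -> [ 514.3 -105.3]
29 tool x,y mm 0.69 2.93 -> [ 517.3 -105.4]
30 tool x,y mm 0.77 2.92 -> [ 520.3 -105.4]
31 tool x,y mm 0.84 2.89 -> [ 523.3 -105.3]
32 tool x,y mm 0.91 2.87 -> [ 526.3 -105.1]
33 tool x,y mm 0.99 2.85 -> [ 529.3 -104.9]
34 tool x,y mm 1.06 2.82 -> [ 532.3 -104.6]
35 tool x,y mm 1.13 2.8 -> [ 535.3 -104.2]
36 tool x,y mm 1.2 2.77 -> [ 538.3 -103.7]
37 tool x,y mm 1.27 2.73 -> [ 541.3 -103.2]
38 tool x,y mm 1.34 2.7 -> [ 544.2 -102.6]
39 tool x,y mm 1.4 2.67 -> [ 547.2 -101.9]
```

>>> {"name": "jog_arm", "arguments": {
  "moves": [
    {"grip": 1, "translation": [-0.0014, 0.0026, 0], "twist": [0, 0, 0]},
    {"grip": 1, "translation": [-0.0014, 0.0027, 0], "twist": [0, 0, 0]},
    {"grip": 1, "translation": [-0.0013, 0.0027, 0], "twist": [0, 0, 0]},
    {"grip": 1, "translation": [-0.0013, 0.0028, 0], "twist": [0, 0, 0]},
    {"grip": 1, "translation": [-0.0012, 0.0028, 0], "twist": [0, 0, 0]},
    {"grip": 1, "translation": [-0.0011, 0.0028, 0], "twist": [0, 0, 0]},
    {"grip": 1, "translation": [-0.001, 0.0028, 0], "twist": [0, 0, 0]},
    {"grip": 1, "translation": [-0.001, 0.0029, 0], "twist": [0, 0, 0]},
    {"grip": 1, "translation": [-0.0009, 0.0029, 0], "twist": [0, 0, 0]},
    {"grip": 1, "translation": [-0.0008, 0.0029, 0], "twist": [0, 0, 0]}
  ]
}}

```text
clock: 7.4
eef_pos: [459.9, -89.6, 132.7]
tcp_rot: [3.137, -0.001, 1.315]
contact_force: [7.9, -0.8, -6.4]
opening: 0.317
```

>>> {"name": "jog_arm", "arguments": {
  "moves": [
    {"grip": 1, "translation": [-0.0007, 0.0029, 0], "twist": [0, 0, 0]},
    {"grip": 1, "translation": [-0.0006, 0.0029, 0], "twist": [0, 0, 0]},
    {"grip": 1, "translation": [-0.0005, 0.003, 0], "twist": [0, 0, 0]},
    {"grip": 1, "translation": [-0.0005, 0.003, 0], "twist": [0, 0, 0]},
    {"grip": 1, "translation": [-0.0004, 0.003, 0], "twist": [0, 0, 0]},
    {"grip": 1, "translation": [-0.0003, 0.003, 0], "twist": [0, 0, 0]},
    {"grip": 1, "translation": [-0.0002, 0.003, 0], "twist": [0, 0, 0]},
    {"grip": 1, "translation": [-0.0002, 0.003, 0], "twist": [0, 0, 0]},
    {"grip": 1, "translation": [-0.0001, 0.003, 0], "twist": [0, 0, 0]},
    {"grip": 1, "translation": [0, 0.003, 0], "twist": [0, 0, 0]}
  ]
}}

```text
clock: 8.23
eef_pos: [487.5, -100.4, 132.6]
tcp_rot: [3.138, -0.001, 1.315]
contact_force: [7.3, 0.6, -6.1]
opening: 0.317
```

```bash
python3 snap.py scene s5; python3 tray.py scene s5 150;python3 arc.py 487.5 -101.3 518.5 14 0.447 0.952 20|tail -1
```

```text
8.2333 [ 487.5 -100.4  132.6] [ 3.1375e+00 -7.0000e-04  1.3154e+00] [ 7.31  0.6  -6.06] 0.317
['scene', 's5', '150'] (1407, np.float64(147.45), np.float64(147.41), array([641., 269.]))
19 tool x,y mm 1.4 2.67 -> [ 547.2 -101.9]
```

>>> {"name": "jog_arm", "arguments": {
  "moves": [
    {"grip": 1, "translation": [0.0001, 0.003, 0], "twist": [0, 0, 0]},
    {"grip": 1, "translation": [0.0002, 0.003, 0], "twist": [0, 0, 0]},
    {"grip": 1, "translation": [0.0002, 0.003, 0], "twist": [0, 0, 0]},
    {"grip": 1, "translation": [0.0003, 0.003, 0], "twist": [0, 0, 0]},
    {"grip": 1, "translation": [0.0004, 0.003, 0], "twist": [0, 0, 0]},
    {"grip": 1, "translation": [0.0004, 0.003, 0], "twist": [0, 0, 0]},
    {"grip": 1, "translation": [0.0005, 0.003, 0], "twist": [0, 0, 0]},
    {"grip": 1, "translation": [0.0006, 0.003, 0], "twist": [0, 0, 0]},
    {"grip": 1, "translation": [0.0007, 0.0029, 0], "twist": [0, 0, 0]},
    {"grip": 1, "translation": [0.0007, 0.0029, 0], "twist": [0, 0, 0]}
  ]
}}

```text
clock: 9.12
eef_pos: [517.3, -104.0, 132.5]
tcp_rot: [3.138, -0.0, 1.316]
contact_force: [7.4, -1.6, -6.3]
opening: 0.317
```

>>> {"name": "jog_arm", "arguments": {
  "moves": [
    {"grip": 1, "translation": [0.0008, 0.0029, 0], "twist": [0, 0, 0]},
    {"grip": 1, "translation": [0.0009, 0.0029, 0], "twist": [0, 0, 0]},
    {"grip": 1, "translation": [0.001, 0.0029, 0], "twist": [0, 0, 0]},
    {"grip": 1, "translation": [0.001, 0.0028, 0], "twist": [0, 0, 0]},
    {"grip": 1, "translation": [0.0011, 0.0028, 0], "twist": [0, 0, 0]},
    {"grip": 1, "translation": [0.0012, 0.0028, 0], "twist": [0, 0, 0]},
    {"grip": 1, "translation": [0, 0, 0], "twist": [0, 0, 0]},
    {"grip": 1, "translation": [0, 0, 0], "twist": [0, 0, 0]}
  ]
}}

```text
clock: 9.78
eef_pos: [535.9, -102.6, 132.6]
tcp_rot: [3.137, -0.0, 1.316]
contact_force: [8.7, -1.3, -5.9]
opening: 0.316
```

```bash
python3 snap.py scene s6; python3 tray.py scene s6 115; python3 snap.py top t6;python3 tray.py top t6 115
```

```text
9.7833 [ 535.9 -102.6  132.6] [ 3.1365e+00 -5.0000e-04  1.3156e+00] [ 8.74 -1.3  -5.86] 0.316
['scene', 's6', '115'] (1331, np.float64(116.86), np.float64(116.8), array([653., 273.]))
9.8333 [ 535.8 -102.6  132.6] [ 3.1365e+00 -5.0000e-04  1.3157e+00] [ 8.58 -1.19 -6.54] 0.316
['top', 't6', '115'] (2427, np.float64(117.17), np.float64(117.19), array([552., 308.]))
```

View pics/s6.png

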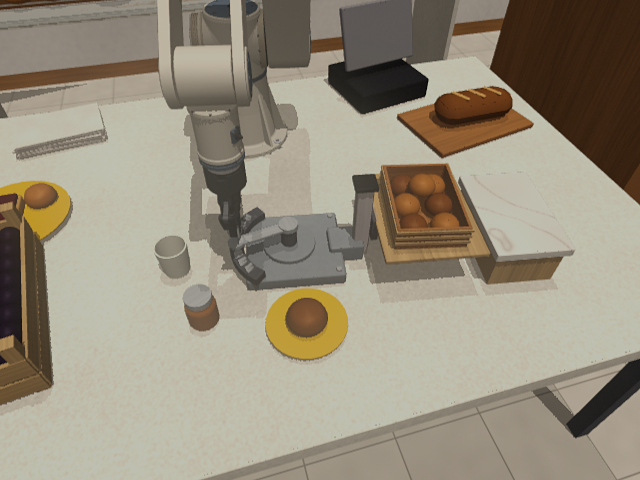

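```bash
python3 arc.py 535.9 -102.6 519 14.5 0.846 0.952 6
```

```text
0 tool x,y mm 0.83 1.92 -> [ 538.  -102.3]
1 tool x,y mm 0.86 1.9 -> [ 540.  -101.9]
2 tool x,y mm 0.89 1.89 -> [ 542.1 -101.5]
3 tool x,y mm 0.93 1.87 -> [ 544.1 -101.1]
4 tool x,y mm 0.96 1.86 -> [ 546.2 -100.7]
5 tool x,y mm 0.99 1.84 -> [ 548.2 -100.2]
```

>>> {"name": "jog_arm", "arguments": {
  "moves": [
    {"grip": 1, "translation": [0.0008, 0.0019, 0], "twist": [0, 0, 0]},
    {"grip": 1, "translation": [0.0009, 0.0019, 0], "twist": [0, 0, 0]},
    {"grip": 1, "translation": [0.0009, 0.0019, 0], "twist": [0, 0, 0]},
    {"grip": 1, "translation": [0.0009, 0.0019, 0], "twist": [0, 0, 0]},
    {"grip": 1, "translation": [0.001, 0.0019, 0], "twist": [0, 0, 0]},
    {"grip": 1, "translation": [0.001, 0.0018, 0], "twist": [0, 0, 0]},
    {"grip": 1, "translation": [0, 0, 0], "twist": [0, 0, 0]},
    {"grip": 1, "translation": [0, 0, 0], "twist": [0, 0, 0]}
  ]
}}

```text
clock: 10.55
eef_pos: [548.2, -100.0, 132.6]
tcp_rot: [3.137, -0.001, 1.316]
contact_force: [8.6, -0.3, -5.8]
opening: 0.316
```

```bash
python3 snap.py scene s7; python3 tray.py scene s7 109; python3 snap.py top t7;python3 tray.py top t7 109; python3 snap.py wrist w7
```

```text
10.55 [ 548.2 -100.   132.6] [ 3.1366e+00 -6.0000e-04  1.3156e+00] [ 8.61 -0.32 -5.82] 0.316
['scene', 's7', '109'] (1322, np.float64(109.04), np.float64(109.03), array([655., 273.]))
10.6 [ 548.1 -100.   132.6] [ 3.1367e+00 -6.0000e-04  1.3156e+00] [ 8.28 -1.24 -7.08] 0.314
['top', 't7', '109'] (2357, np.float64(109.36), np.float64(109.37), array([552., 309.]))
10.65 [ 548.  -100.   132.6] [ 3.1367e+00 -6.0000e-04  1.3156e+00] [ 8.63 -0.07 -7.16] 0.314
```

View pics/w7.png

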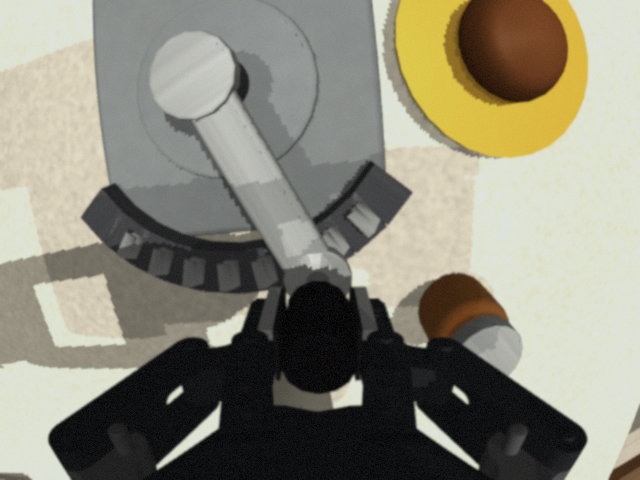

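```bash
python3 -c "
import cv2
a=cv2.imread('pics/s7.png');b=cv2.imread('pics/t7.png')
cv2.imwrite('pics/s7c.png',cv2.resize(a[190:300,210:350],None,fx=5.5,fy=5.4,interpolation=cv2.INTER_CUBIC))
a=cv2.imread('pics/w7.png');cv2.imwrite('pics/w7c.png',cv2.resize(a[160:310,220:420],None,fx=4,fy=4,interpolation=cv2.INTER_CUBIC))"
```

```text
(no output)
```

View pics/s7c.png

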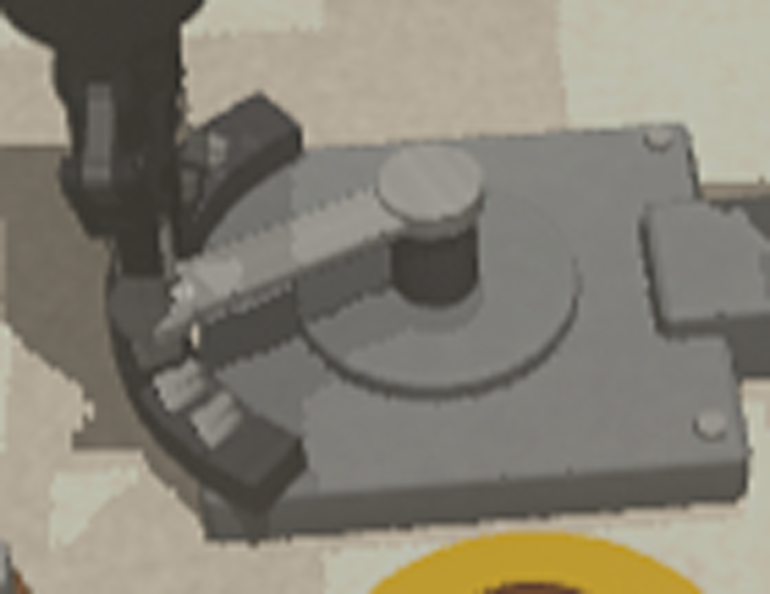

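View pics/w7c.png

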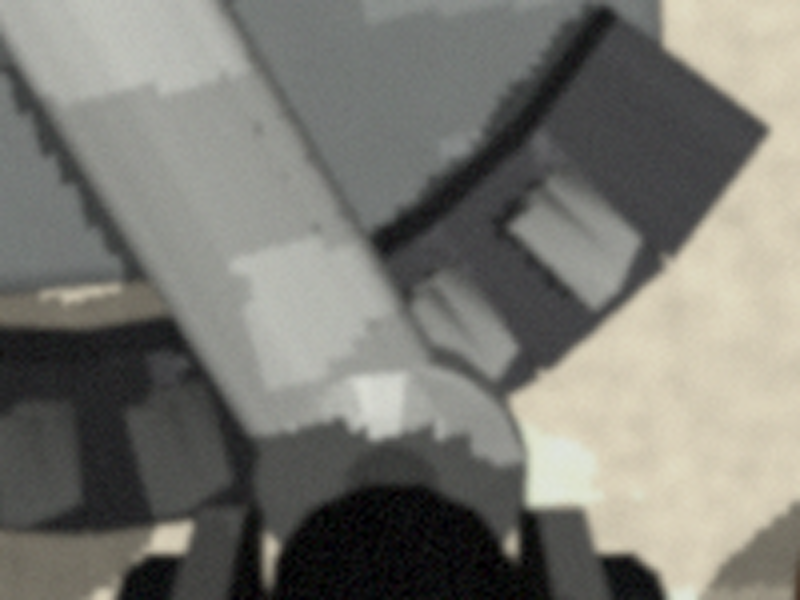

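>>> {"name": "jog_arm", "arguments": {
  "moves": [
    {"grip": 1, "translation": [0, 0, 0.001], "twist": [0, 0, 0]},
    {"grip": 1, "translation": [0, 0, 0.001], "twist": [0, 0, 0]},
    {"grip": 1, "translation": [0, 0, 0.001], "twist": [0, 0, 0]},
    {"grip": 1, "translation": [0, 0, 0.001], "twist": [0, 0, 0]},
    {"grip": 1, "translation": [0, 0, 0.001], "twist": [0, 0, 0]},
    {"grip": 1, "translation": [0, 0, 0.001], "twist": [0, 0, 0]},
    {"grip": 1, "translation": [0, 0, 0.001], "twist": [0, 0, 0]},
    {"grip": 1, "translation": [0, 0, 0], "twist": [0, 0, 0]}
  ]
}}

```text
clock: 11.37
eef_pos: [548.0, -100.0, 125.6]
tcp_rot: [3.137, -0.001, 1.316]
contact_force: [8.7, -0.2, -5.2]
opening: 0.319
```

>>> {"name": "jog_arm", "arguments": {
  "moves": [
    {"grip": 1, "translation": [0, 0, 0.0007], "twist": [0, 0, 0]},
    {"grip": 1, "translation": [0, 0, 0.0008], "twist": [0, 0, 0]},
    {"grip": 1, "translation": [0, 0, 0], "twist": [0, 0, 0]}
  ]
}}

```text
clock: 11.62
eef_pos: [548.0, -100.0, 124.1]
tcp_rot: [3.137, -0.001, 1.316]
contact_force: [9.6, -0.2, -4.8]
opening: 0.318
```

>>> {"name": "jog_arm", "arguments": {
  "moves": [
    {"grip": 1, "translation": [0, 0, 0.0007], "twist": [0, 0, 0]},
    {"grip": 1, "translation": [0, 0, 0.0008], "twist": [0, 0, 0]},
    {"grip": 1, "translation": [0, 0, 0], "twist": [0, 0, 0]}
  ]
}}

```text
clock: 11.87
eef_pos: [548.0, -100.0, 122.6]
tcp_rot: [3.137, -0.001, 1.316]
contact_force: [8.3, -1.2, -5.8]
opening: 0.317
```

>>> {"name": "jog_arm", "arguments": {
  "moves": [
    {"grip": 1, "translation": [0, 0, 0.0008], "twist": [0, 0, 0]},
    {"grip": 1, "translation": [0, 0, 0.0007], "twist": [0, 0, 0]},
    {"grip": 1, "translation": [0, 0, 0.0008], "twist": [0, 0, 0]},
    {"grip": 1, "translation": [0, 0, 0.0007], "twist": [0, 0, 0]},
    {"grip": 1, "translation": [0, 0, 0], "twist": [0, 0, 0]}
  ]
}}

```text
clock: 12.28
eef_pos: [548.1, -100.0, 119.7]
tcp_rot: [3.137, -0.001, 1.316]
contact_force: [8.2, -0.5, -5.0]
opening: 0.316
```

>>> {"name": "jog_arm", "arguments": {
  "moves": [
    {"grip": 1, "translation": [0, 0, 0.0007], "twist": [0, 0, 0]},
    {"grip": 1, "translation": [0, 0, 0.0008], "twist": [0, 0, 0]},
    {"grip": 1, "translation": [0, 0, 0.0005], "twist": [0, 0, 0]},
    {"grip": 1, "translation": [0, 0, 0], "twist": [0, 0, 0]}
  ]
}}

```text
clock: 12.62
eef_pos: [548.1, -100.0, 117.7]
tcp_rot: [3.137, -0.001, 1.316]
contact_force: [7.6, 0.3, -4.8]
opening: 0.312
```

>>> {"name": "jog_arm", "arguments": {
  "moves": [
    {"grip": 1, "translation": [0, 0, 0.0005], "twist": [0, 0, 0]},
    {"grip": 1, "translation": [0, 0, 0.0005], "twist": [0, 0, 0]},
    {"grip": 1, "translation": [0, 0, 0], "twist": [0, 0, 0]}
  ]
}}

```text
clock: 12.87
eef_pos: [548.1, -100.0, 116.8]
tcp_rot: [3.137, -0.001, 1.316]
contact_force: [8.4, 0.7, -4.8]
opening: 0.313
```

>>> {"name": "jog_arm", "arguments": {
  "moves": [
    {"grip": 1, "translation": [0.0005, 0.0009, 0], "twist": [0, 0, 0]},
    {"grip": 1, "translation": [0.0005, 0.0009, 0], "twist": [0, 0, 0]},
    {"grip": 1, "translation": [0.0005, 0.0009, 0], "twist": [0, 0, 0]},
    {"grip": 1, "translation": [0.0005, 0.0009, 0], "twist": [0, 0, 0]},
    {"grip": 1, "translation": [0, 0, 0], "twist": [0, 0, 0]}
  ]
}}

```text
clock: 13.28
eef_pos: [552.2, -98.8, 116.8]
tcp_rot: [3.137, -0.001, 1.315]
contact_force: [7.5, 0.5, -4.8]
opening: 0.317
```

>>> {"name": "jog_arm", "arguments": {
  "moves": [
    {"grip": 1, "translation": [0.0002, 0.0005, 0], "twist": [0, 0, 0]},
    {"grip": 1, "translation": [0.0002, 0.0004, 0], "twist": [0, 0, 0]},
    {"grip": 1, "translation": [0, 0, 0], "twist": [0, 0, 0]}
  ]
}}

```text
clock: 13.53
eef_pos: [553.1, -98.6, 116.8]
tcp_rot: [3.137, -0.001, 1.315]
contact_force: [8.6, 0.6, -5.2]
opening: 0.316
```

>>> {"name": "jog_arm", "arguments": {
  "moves": [
    {"grip": 1, "translation": [0.0002, 0.0003, 0], "twist": [0, 0, 0]},
    {"grip": 1, "translation": [0, 0, 0], "twist": [0, 0, 0]}
  ]
}}

```text
clock: 13.7
eef_pos: [553.3, -98.5, 116.8]
tcp_rot: [3.137, -0.001, 1.316]
contact_force: [8.3, 0.8, -4.2]
opening: 0.317
```

>>> {"name": "jog_arm", "arguments": {
  "moves": [
    {"grip": 1, "translation": [0.0002, 0.0003, 0], "twist": [0, 0, 0]},
    {"grip": 1, "translation": [0, 0, 0], "twist": [0, 0, 0]}
  ]
}}

```text
clock: 13.87
eef_pos: [553.4, -98.5, 116.7]
tcp_rot: [3.137, -0.001, 1.316]
contact_force: [7.6, -0.2, -4.0]
opening: 0.319
```

>>> {"name": "jog_arm", "arguments": {
  "moves": [
    {"grip": 1, "translation": [0.0002, 0.0003, 0], "twist": [0, 0, 0]},
    {"grip": 1, "translation": [0, 0, 0], "twist": [0, 0, 0]}
  ]
}}

```text
clock: 14.03
eef_pos: [553.5, -98.4, 116.7]
tcp_rot: [3.138, -0.0, 1.316]
contact_force: [6.7, -0.5, -2.7]
opening: 0.318
```

>>> {"name": "jog_arm", "arguments": {
  "moves": [
    {"grip": 1, "translation": [0.0002, 0.0003, 0.0001], "twist": [0, 0, 0]},
    {"grip": 1, "translation": [0.0002, 0.0003, 0.0001], "twist": [0, 0, 0]},
    {"grip": 1, "translation": [0, 0, 0], "twist": [0, 0, 0]}
  ]
}}

```text
clock: 14.28
eef_pos: [553.7, -98.4, 116.6]
tcp_rot: [3.139, 0.0, 1.316]
contact_force: [5.2, -1.7, 1.2]
opening: 0.316
```

>>> {"name": "jog_arm", "arguments": {
  "moves": [
    {"grip": 1, "translation": [0.0002, 0.0003, 0.0001], "twist": [0, 0, 0]},
    {"grip": 1, "translation": [0.0002, 0.0003, 0.0001], "twist": [0, 0, 0]},
    {"grip": 1, "translation": [0, 0, 0], "twist": [0, 0, 0]}
  ]
}}

```text
clock: 14.53
eef_pos: [553.9, -98.2, 116.5]
tcp_rot: [3.139, 0.0, 1.316]
contact_force: [3.1, -3.8, 3.9]
opening: 0.315
```

```bash
python3 snap.py scene s8; python3 tray.py scene s8 105;python3 snap.py top t8;python3 tray.py top t8 105; python3 snap.py wrist w8
```

```text
14.5333 [553.9 -98.2 116.5] [3.1394e+00 5.0000e-04 1.3159e+00] [ 3.09 -3.83  3.89] 0.315
['scene', 's8', '105'] (1306, np.float64(105.41), np.float64(105.41), array([654., 273.]))
14.5833 [553.8 -98.2 116.5] [3.1394e+00 5.0000e-04 1.3159e+00] [ 3.83 -2.93  4.12] 0.314
['top', 't8', '105'] (2350, np.float64(105.73), np.float64(105.84), array([553., 309.]))
14.6333 [553.8 -98.2 116.5] [3.1394e+00 4.0000e-04 1.3159e+00] [ 3.56 -4.28  3.69] 0.317
```

>>> {"name": "jog_arm", "arguments": {
  "moves": [
    {"grip": 1, "translation": [0.0001, 0.0003, -0.0002], "twist": [0, 0, 0]},
    {"grip": 1, "translation": [0.0001, 0.0003, 0], "twist": [0, 0, 0]},
    {"grip": 1, "translation": [0.0001, 0.0003, 0], "twist": [0, 0, 0]},
    {"grip": 1, "translation": [0, 0, 0], "twist": [0, 0, 0]},
    {"grip": 1, "translation": [0, 0, 0], "twist": [0, 0, 0]},
    {"grip": 1, "translation": [0, 0, 0], "twist": [0, 0, 0]}
  ]
}}

```text
clock: 15.18
eef_pos: [554.0, -98.1, 116.5]
tcp_rot: [3.141, 0.001, 1.316]
contact_force: [2.0, -4.1, 5.1]
opening: 0.314
```

>>> {"name": "jog_arm", "arguments": {
  "moves": [
    {"grip": 0.3, "translation": [0, 0, 0], "twist": [0, 0, 0]},
    {"grip": 0.2, "translation": [0, 0, 0], "twist": [0, 0, 0]},
    {"grip": 0, "translation": [0, 0, 0], "twist": [0, 0, 0]},
    {"grip": -0.5, "translation": [0, 0, 0], "twist": [0, 0, 0]},
    {"grip": -1, "translation": [0, 0, 0], "twist": [0, 0, 0]},
    {"grip": -1, "translation": [0, 0, 0], "twist": [0, 0, 0]},
    {"grip": -1, "translation": [0, 0, 0], "twist": [0, 0, 0]}
  ]
}}

```text
clock: 15.77
eef_pos: [553.7, -97.5, 116.0]
tcp_rot: [-3.141, -0.0, 1.316]
contact_force: [-0.0, -0.0, -0.4]
opening: 0.998
```

```bash
python3 snap.py wrist w9
```

```text
15.7667 [553.7 -97.5 116. ] [-3.1412 -0.      1.3158] [-0.02 -0.04 -0.38] 0.998
```

View pics/w9.png

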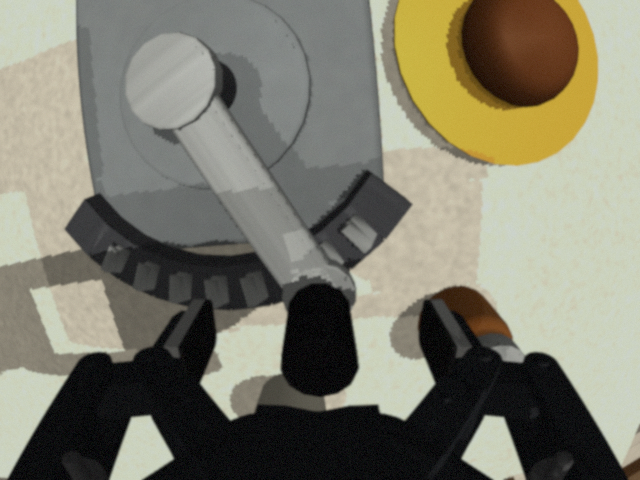

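>>> {"name": "jog_arm", "arguments": {
  "moves": [
    {"grip": -1, "translation": [0, 0, -0.015], "twist": [0, 0, 0]},
    {"grip": -1, "translation": [0, 0, -0.03], "twist": [0, 0, 0]},
    {"grip": -1, "translation": [0, 0, -0.03], "twist": [0, 0, 0]},
    {"grip": -1, "translation": [0, 0, -0.03], "twist": [0, 0, 0]},
    {"grip": -1, "translation": [0, 0, -0.03], "twist": [0, 0, 0]},
    {"grip": -1, "translation": [0, 0, 0], "twist": [0, 0, 0]},
    {"grip": -1, "translation": [0, 0, 0], "twist": [0, 0, 0]}
  ]
}}

```text
clock: 16.4
eef_pos: [554.8, -97.7, 252.9]
tcp_rot: [3.138, -0.0, 1.316]
contact_force: [-0.5, 0.3, -0.4]
opening: 1.001
```

```bash
python3 snap.py scene s9; python3 tray.py scene s9 105;python3 snap.py top t9;python3 tray.py top t9 105
```

```text
16.4 [554.8 -97.7 252.9] [ 3.1378e+00 -3.0000e-04  1.3158e+00] [-0.48  0.28 -0.36] 1.001
['scene', 's9', '105'] (1301, np.float64(105.29), np.float64(105.28), array([654., 273.]))
16.45 [553.8 -97.6 251.3] [ 3.1408e+00 -1.0000e-04  1.3157e+00] [-0.2  -0.53 -0.67] 0.999
['top', 't9', '105'] (2359, np.float64(105.52), np.float64(105.48), array([552., 309.]))
```

View pics/s9.png

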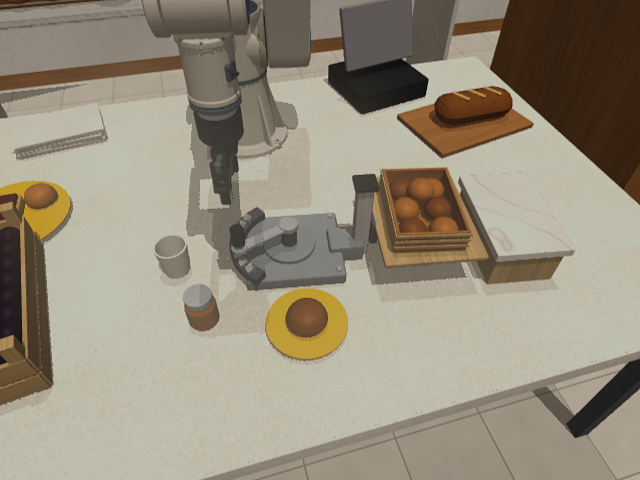

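Run:
```python
from h import *
for n,f in(("scene","s9"),("top","t9")):
    P=cloud(n,np.load(f"pics/{f}.npy").astype(float))
    a=np.deg2rad(80.3);u=np.array([np.cos(a),np.sin(a)])
    w=np.array([-u[1],u[0]]);d=P[...,:2]-[567.,307.]
    s=d@u;t=d@w
    for lo in (115,130,150,180,210):
        m=(s>lo)&(s<lo+15)&(abs(t)<110)&(abs(P[...,2]-110)<12);q=P[m][:,2];print(n,lo,len(q),np.median(q).round(2))
    k=P[(np.hypot(P[...,0]-552,P[...,1]+100)<10)&(P[...,2]>140)&(P[...,2]<180)];print("knob",len(k),k[:,2].max() if len(k) else 0,np.median(k,0) if len(k) else 0)
```

```text
scene 115 327 107.39
scene 130 438 112.55
scene 150 429 112.6
scene 180 431 112.7
scene 210 423 112.77
knob 54 160.25761390401917 [ 552.65126618 -100.46251595  157.43574025]
top 115 274 108.29
top 130 621 113.12
top 150 607 112.83
top 180 613 112.81
top 210 615 113.04
knob 0 0 0
```

```bash
python3 -c "
from rig import r
print(r.sense()['contact_force'],r.sign_off())"
```

```text
the job is handed in; nothing more can be done
[-0.34748212  0.01035737 -0.80508359] None
```

The tray is down five notches and held by the pawl, about 7.3 mm below the ledge, which is inside the 10 mm limit. I handed the job in at about 16.5 s.

I gripped the knob, cranked up about 7 mm, lifted the pawl about 16 mm and let the crank back at about 0.3 rad/s. I then dropped the pawl about 6 mm to the raising side of the fifth notch, eased the load onto the tooth and let go.

**Tray height:** its upper face is at about 105.4 mm and the ledge at about 112.7 mm. The drop of about 75 mm puts the crank at about 1.0 rad. Four notches would have left the tray about 7.7 mm too high, so five was the nearer by only about 0.4 mm. That difference is close to the measuring error, but both choices are within 10 mm.

**Pawl:** the knob's top is at 157.4 mm, so the pawl is fully down. The side force on the tool fell to about 1 N before I let go, so the tooth was carrying the load. The tray's height did not change after release.

**Surroundings:** the basket is on the tray and the jar, cup and plate look to be where they stood. The gripper is open, raised about 135 mm above where it held the knob and touching nothing.

**Disagreement:** at one point the crank angle from the tool's path was about 0.01 rad higher than from the tray's height. I went by the tray's height, and the pawl dropped in cleanly. I had no direct reading of the force on the pawl's nose; the tool's force readings stayed low throughout.

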